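Shim the rocking corner of the register mounting plate

ROBOT

A 6-joint arm with a two-finger parallel gripper is mounted at the origin on the work surface. World frame = base frame: x ahead of the robot, y to its left, z up, the work surface at z = 0. Lengths are in mm, angles in rad, forces in N, time in s.
With the tool pointing down it reaches from about 350 to 775 mm from the base axis. Payload 7.3 kg.
Tool frame: the origin (TCP) lies at the very end of the fingers, on their centre line; the grasp point (between the pads) lies 19 mm behind it; x points along the fingers, z is the direction in which the jaws open and shut, and the axes are right-handed (so a half turn about x gives the same grasp; the last joint's range is limited). The gripper opens to 92 mm and grips with 3 to 60 N. Pads are 19 mm wide; open, the fingers measure 130 mm over their backs; the gripper's body (75 mm by 190 mm) begins 47 mm behind the grasp point.
Start: joints at [1.165, 0.342, 1.524, -0, 1.275, -0.146], TCP at [134.85, 507.406, 226.741] pointing down, gripper open.
Joint ranges: [-2.53, 2.53], [-0.77, 2.02], [0.04, 2.7], [-1, 4.14], [0.28, 2.66], [-3.11, 3.11]. Speed limits (rad/s): [2.57, 2.57, 3.14, 3.14, 3.14, 3.14].

INTERFACE

Orientations are given as [roll, pitch, yaw] about the fixed x, y, z axes, in that order (R = Rz(yaw) Ry(pitch) Rx(roll)).
In Python, from plant import * gives the robot as it stands.
- The arm moves only by the tool carry_out, never from a script. Its argument "rows" is a list of rows, each a list of 4 numbers: the shift along the world's x, y, z in mm, then the turn about the world's z in degrees. In form: [[x, y, z, twist], ...]. A call has 1 to 20 rows; each row is the pose to reach, as a shift and turn from the pose measured when the call began; what a row does not reach only later rows make up. A row lasts 1/12 s, in which the tool goes at most 41.7 mm and 7.16 degrees, less where a joint would pass 70% of its speed; a pose out of reach is approached as far as the arm can. A call with a gripper value outside its range is refused whole. "hand" is the finger opening in mm, from 0 to 91.8, set as the call begins (left out, the last holds). The fingers move at their own pace and stop on an object; the grip force is fixed at half the most. Time passes only in rows, so rows that repeat a pose let the fingers close. It gives the time, the measured TCP pose, the force and the opening at its end, in the units of the state.
- get_obs(): the state, without advancing time (a new reading comes with each control period).
- capture(name): name is "side" or "top" or "wrist"; returns the picture (384x512x3 uint8, red, green, blue); there is no depth.
- camera_info(name): a dict with "camera_matrix" (3x3 intrinsics, pixels), "pose" (4x4, takes a point from camera to world coordinates); the wrist camera has in their place "mount" (4x4, takes a point from camera to tool coordinates, whose origin is the TCP and whose axes are the tool frame's). Camera axes: x right, y down, z forward; pixel columns grow to the right and rows downward; lengths in mm; the calibration is good to about 2 mm. A picture is of the moment at which its call begins: read the wrist's pose just before it. camera_info takes no time and is no camera call.
- close_job(): hands the job in, once; it reports no verdict.
The state is a dict: "time": time; "joint_positions": joint angles; "dq": joint speeds; "tau": joint torques, N m; "tool_pos": TCP position; "tcp_rot": TCP orientation; "contact_force": force on the tool from outside, world axes, zero at the start; "moment": the same for the moment, N m; "grip_width": finger opening in mm.
Only numpy, scipy, OpenCV 4.12 (cv2) and the standard library are available. Lean on these libraries where they do the work, as an engineer would, in place of code of your own. Each camera call takes 0.05 s, during which the arm holds its last target. There are 200 camera calls.

TASK

The square plate that carries the bayonet socket rocks at one of its four corners. Press down on the plate corners with closed fingertips to find the one that dips, then press the hinged shim outside that corner down flat and let go. Leave the other three shims standing, and neither pick up nor shift the things lying around.

Things in the scene. Friction and masses are not known exactly. Their poses are not given: they have to be found in the camera images.
- plate: square aluminium plate, 120 x 120 x 12 mm, with a round steel bayonet socket at its centre (72 mm across, 28 mm high). Origin at its underside centre, 36 mm above the counter; x, y along its sides, z up. It pivots on a central stud and is sprung level. Three corners are solid; one (any, numbering says nothing, it cannot be seen) dips about 4 mm under 3 N, stops, and springs back when let go
- casting: fixed grey casting under the plate, 30 mm tall, with an ear 40 mm wide reaching out beyond each plate corner to 138 mm from the centre; a shim is hinged on each ear. Origin under its centre on the counter, axes as the plate's. At the rocking corner the shim goes flat and then props that corner; at a sound corner a pressed shim jams about half way and stays there
- corner_1 (a point): point on the plate's top face (48 mm above the counter when level) where corner 1 is to be pressed: on the diagonal, 66 mm from the plate's centre, 19 mm in from the corner point. Corner 1 goes with shim 1; numbers run anticlockwise from above
- corner_2 (a point): point on the plate's top face (48 mm above the counter when level) where corner 2 is to be pressed: on the diagonal, 66 mm from the plate's centre, 19 mm in from the corner point. Corner 2 goes with shim 2; numbers run anticlockwise from above
- corner_3 (a point): point on the plate's top face (48 mm above the counter when level) where corner 3 is to be pressed: on the diagonal, 66 mm from the plate's centre, 19 mm in from the corner point. Corner 3 goes with shim 3; numbers run anticlockwise from above
- corner_4 (a point): point on the plate's top face (48 mm above the counter when level) where corner 4 is to be pressed: on the diagonal, 66 mm from the plate's centre, 19 mm in from the corner point. Corner 4 goes with shim 4; numbers run anticlockwise from above
- shim_1 (a joint): shim 1: steel flap 26 mm wide, 40 mm long, 3 mm thick, pointing outward along the diagonal from its hinge outside corner 1 (hinge 93 mm from the plate's centre, 31 mm above the counter). 0 = standing about 35 degrees above level, 0.61 rad = flat on the ear. Stiff (about 6 N at tab_1); stays where it is left
- tab_1 (a point): point on the upper face of shim 1, on its middle line, 28 mm from the hinge: 121 mm from the plate's centre and 34 mm above the counter when flat; about 116 mm from the centre and 49 mm up when standing
- shim_2 (a joint): shim 2: steel flap 26 mm wide, 40 mm long, 3 mm thick, pointing outward along the diagonal from its hinge outside corner 2 (hinge 93 mm from the plate's centre, 31 mm above the counter). 0 = standing about 35 degrees above level, 0.61 rad = flat on the ear. Stiff (about 6 N at tab_2); stays where it is left
- tab_2 (a point): point on the upper face of shim 2, on its middle line, 28 mm from the hinge: 121 mm from the plate's centre and 34 mm above the counter when flat; about 116 mm from the centre and 49 mm up when standing
- shim_3 (a joint): shim 3: steel flap 26 mm wide, 40 mm long, 3 mm thick, pointing outward along the diagonal from its hinge outside corner 3 (hinge 93 mm from the plate's centre, 31 mm above the counter). 0 = standing about 35 degrees above level, 0.61 rad = flat on the ear. Stiff (about 6 N at tab_3); stays where it is left
- tab_3 (a point): point on the upper face of shim 3, on its middle line, 28 mm from the hinge: 121 mm from the plate's centre and 34 mm above the counter when flat; about 116 mm from the centre and 49 mm up when standing
- shim_4 (a joint): shim 4: steel flap 26 mm wide, 40 mm long, 3 mm thick, pointing outward along the diagonal from its hinge outside corner 4 (hinge 93 mm from the plate's centre, 31 mm above the counter). 0 = standing about 35 degrees above level, 0.61 rad = flat on the ear. Stiff (about 6 N at tab_4); stays where it is left
- tab_4 (a point): point on the upper face of shim 4, on its middle line, 28 mm from the hinge: 121 mm from the plate's centre and 34 mm above the counter when flat; about 116 mm from the centre and 49 mm up when standing
- register: bystander: white polymer meter register, a round drum 80 mm across, 41 mm tall; origin at centre of underside
- check_valve: bystander: blue plastic check valve lying along its own x, 66 mm long, 36 mm tall; origin under its middle
- tailpiece: bystander: upright brass tailpiece, 33 mm across the flange, 46 mm tall; origin at centre of underside
- stopwatch: bystander: chrome stopwatch lying on its back, 52 mm across, 13 mm thick; origin at centre of underside
- union_nut: bystander: brass ring nut 38 mm across, 16 mm tall; origin at centre of underside
- gasket: bystander: black rubber ring 32 mm across, 5 mm thick; origin at centre of underside
- screwdriver: bystander: screwdriver 170 mm long, lying along its own x

How it is judged:
By the outcome, as a careful person would: the job done as asked, in the order asked, and still so for the second after the job is handed in, with the robot touching nothing.
It also fails if it takes over 51 s, if anything falls off the work surface, if the arm or the gripper's body presses on something with over 40 N, if the wrist force passes 120 N, or if a joint passes its speed limit or range.

## Working session

There is one attempt and no reset: what is moved stays moved. The work goes in short steps, Python scripts to look and compute and a tool call to move; the robot and the scene stay as the last step left them, time stands still between calls to the robot, and variables do not carry over. Pictures are saved under pics/ and viewed, about 8 in all and at most 12, crops included, and the job is handed in when it is done.

Besides the shell and the picture viewer there is one more tool, called by a JSON object that holds its "fn" and its "kwargs", one argument or row to a line. carry_out: Moves the arm, as the interface text tells. Its arguments: {"type":"object","properties":{"rows":{"type":"array"},"hand":{"type":"number"}},"required":["rows"]}

```bash
mkdir -p pics; python3 - <<'E'
from plant import *
import cv2,numpy as np
o=get_obs();print(o)
for n in("top","side"):
    cv2.imwrite(f"pics/{n}0.png",capture(n)[:,:,::-1]);c=camera_info(n);print(n,np.round(c["camera_matrix"],1).tolist(),np.round(c["pose"],3).tolist())
print(np.round(camera_info("wrist")["mount"],3).tolist(),np.round(camera_info("wrist")["camera_matrix"],1).tolist())
E
```

```text
{'time': 0.0, 'joint_positions': array([ 1.16498022e+00,  3.42708174e-01,  1.52499194e+00, -1.21191686e-05,
        1.27537251e+00, -1.45981893e-01]), 'dq': array([ 0.00033281,  0.00015156,  0.00117339,  0.001972  , -0.00132129,
       -0.0014587 ]), 'tau': array([ 2.68593394e-04, -4.31235981e+01, -2.44225180e+01,  7.17836665e-02,
        5.59253187e-02, -1.64733210e-04]), 'tool_pos': array([134.70119259, 507.02382971, 226.06125407]), 'tcp_rot': array([ 3.0034411 ,  1.56931631, -1.96877856]), 'contact_force': array([ 0.02120225, -0.11304789,  0.39684332]), 'moment': array([ 0.00156817, -0.02336614,  0.06007214]), 'grip_width': 91.62006441687856}
top [[357.3, 0.0, 259.8], [0.0, 357.3, 186.1], [0.0, 0.0, 1.0]] [[0.006, -0.995, 0.098, 458.676], [-1.0, -0.004, 0.022, -24.765], [-0.022, -0.098, -0.995, 1129.45], [0.0, 0.0, 0.0, 1.0]]
side [[373.2, 0.0, 247.5], [0.0, 373.2, 190.6], [0.0, 0.0, 1.0]] [[0.976, -0.152, 0.155, 410.926], [-0.218, -0.681, 0.699, -707.141], [-0.001, -0.716, -0.698, 757.381], [0.0, 0.0, 0.0, 1.0]]
[[-0.001, -0.311, 0.95, -158.908], [-0.0, -0.95, -0.311, 84.854], [1.0, -0.0, 0.0, 0.508], [0.0, 0.0, 0.0, 1.0]] [[311.2, 0.0, 260.9], [0.0, 311.2, 199.9], [0.0, 0.0, 1.0]]
```

View pics/top0.png

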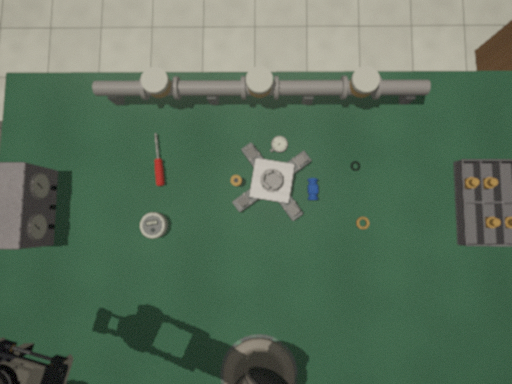

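View pics/side0.png

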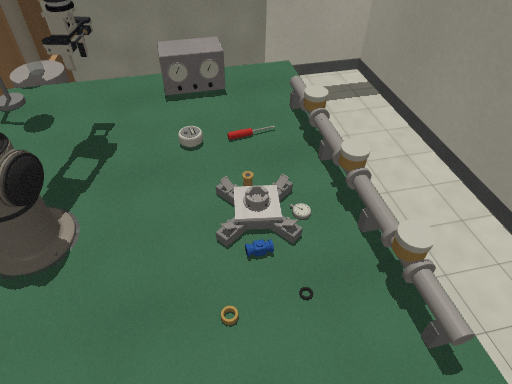

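The top view shows the plate at about (272,180) with four ears. The tailpiece is at (236,181), the check valve at (313,189) and the stopwatch at (279,144). Next I'll measure the plate.

```bash
cat > h.py <<'E'
from plant import *
import cv2,numpy as np
def ray(n,uv,z,pose=None):
    c=camera_info(n);P=c["pose"] if pose is None else pose
    uv=np.atleast_2d(np.float64(uv));d=np.c_[uv,np.ones(len(uv))]@np.linalg.inv(c["camera_matrix"]).T@P[:3,:3].T
    return P[:3,3]+d*((z-P[2,3])/d[:,2])[:,None]
def proj(n,X,pose=None):
    c=camera_info(n);P=c["pose"] if pose is None else pose
    q=(np.atleast_2d(X)-P[:3,3])@P[:3,:3]@c["camera_matrix"].T
    return q[:,:2]/q[:,2:]
E
python3 - <<'E'
from h import *
for n,box in(("top",(235,135,320,225)),("side",(205,165,310,260))):
    im=cv2.imread(f"pics/{n}0.png");x0,y0,x1,y1=box
    g=im[y0:y1,x0:x1].min(2);m=(g>165).astype(np.uint8)
    cs=cv2.findContours(m,cv2.RETR_EXTERNAL,cv2.CHAIN_APPROX_NONE)[0];c=max(cs,key=cv2.contourArea)
    h=cv2.convexHull(c)+np.array([x0,y0])
    r=cv2.minAreaRect(np.float32(ray(n,h[:,0],48)[:,:2]))
    print(n,cv2.contourArea(c),r,np.round(cv2.boxPoints(r)).tolist())
    cv2.imwrite(f"pics/{n}m.png",m*255)
a=[cv2.resize(cv2.imread(f"pics/{n}0.png")[y0:y1,x0:x1],(400,400),interpolation=cv2.INTER_CUBIC) for n,(x0,y0,x1,y1) in(("top",(225,130,325,230)),("side",(205,160,315,270)))]
cv2.imwrite("pics/crop.png",np.hstack(a))
E
```

```text
top 1380.0 ((583.738037109375, -35.85276794433594), (116.6201400756836, 117.56963348388672), 81.06769561767578) [[517.0, -84.0], [633.0, -103.0], [651.0, 13.0], [535.0, 31.0]]
side 747.0 ((583.3652954101562, -39.071495056152344), (117.15455627441406, 118.15019226074219), 81.02645111083984) [[516.0, -88.0], [633.0, -106.0], [651.0, 10.0], [534.0, 28.0]]
```

View pics/crop.png

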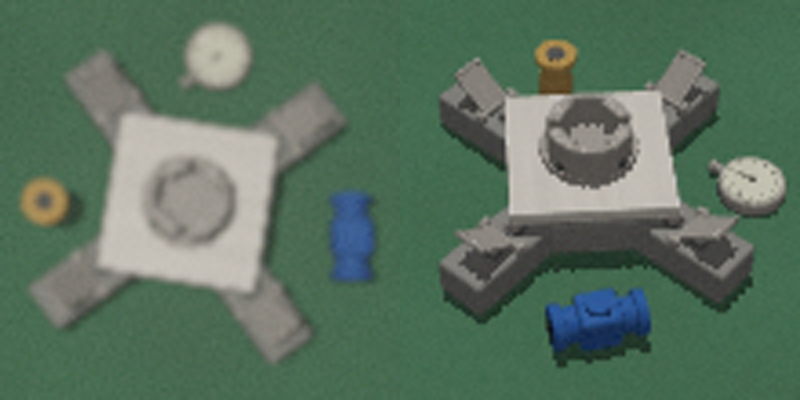

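The two views agree. The plate centre is about (583.5, -37.5) with its sides at -9°, so the diagonals are at 36, 126, 216 and 306°. I'll call these corners A, B, C and D. The closed fingers will be kept tangential to each diagonal. I start by moving above B at (545, 16).

{"fn": "carry_out", "kwargs": {
  "hand": 0,
  "rows": [
    [410,-491,-60,-39],
    [410,-491,-60,-39],
    [410,-491,-60,-39],
    [410,-491,-60,-39],
    [410,-491,-60,-39],
    [410,-491,-60,-39],
    [410,-491,-60,-39],
    [410,-491,-60,-39],
    [410,-491,-60,-39],
    [410,-491,-60,-39],
    [410,-491,-60,-39],
    [410,-491,-60,-39],
    [410,-491,-60,-39],
    [410,-491,-60,-39],
    [410,-491,-60,-39],
    [410,-491,-60,-39],
    [410,-491,-60,-39],
    [410,-491,-60,-39],
    [410,-491,-100,-39],
    [410,-491,-100,-39]
  ]
}}

```text
time: 1.77
tool_pos: [540.6, 17.4, 121.4]
tcp_rot: [2.447, 1.56, 3.078]
contact_force: [-2.5, 0.5, -1.2]
grip_width: 0.3
```

```bash
cat >> h.py <<'E'
from scipy.spatial.transform import Rotation as Ro
def wpose(o):
    T=np.eye(4);T[:3,:3]=Ro.from_euler("xyz",o["tcp_rot"]).as_matrix();T[:3,3]=o["tool_pos"];return T@camera_info("wrist")["mount"]
C0=np.array([583.5,-37.5])
def pts(r,z,c=C0):
    a=np.radians([36,126,216,306]);return np.c_[c[0]+r*np.cos(a),c[1]+r*np.sin(a),np.full(4,z)]
E
python3 - <<'E'
from h import *
o=get_obs();im=capture("wrist")[:,:,::-1].copy()
P=wpose(o);T=Ro.from_euler("xyz",o["tcp_rot"]).as_matrix();print(o["time"],o["tool_pos"],T[:,2],o["contact_force"],o["grip_width"],o["joint_positions"])
for r,z,col in((66,48,(0,0,255)),(85,48,(255,0,0)),(116,49,(0,255,255))):
    for i,p in enumerate(proj("wrist",pts(r,z),P)): print(r,i,p.round()); cv2.circle(im,tuple(int(v) for v in p.round()),3,col,1)
cv2.imwrite("pics/w1.png",im)
E
```

```text
1.7667 [540.6038548   17.44211469 121.36775336] [ 0.80727203  0.59012128 -0.00829198] [-2.52205093  0.53220547 -1.21508047] 0.33536428791727785 [-1.09176461e-01  4.82369138e-01  1.61806725e+00 -5.70920138e-04
  1.05193603e+00 -7.40096227e-01]
66 0 [340. 288.]
66 1 [264. 216.]
66 2 [187. 287.]
66 3 [263. 349.]
85 0 [362. 288.]
85 1 [264. 193.]
85 2 [165. 287.]
85 3 [263. 366.]
116 0 [399. 289.]
116 1 [265. 154.]
116 2 [129. 287.]
116 3 [263. 392.]
```

View pics/w1.png

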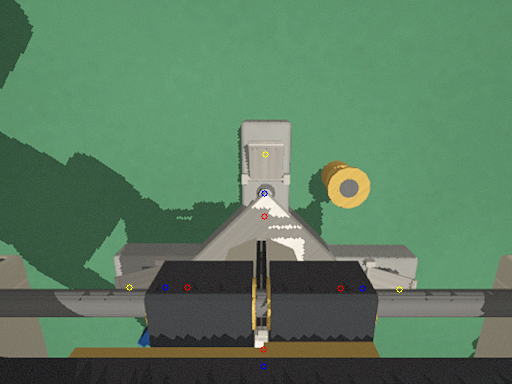

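The overlay fits: the plate tip, at (264,193), and the shim's middle line lie on the predicted points. Now I descend to just above corner B.

{"fn": "carry_out", "kwargs": {
  "rows": [
    [4,-1.5,-35,0],
    [4,-1.5,-62,0],
    [4,-1.5,-62,0],
    [4,-1.5,-62,0]
  ]
}}

```text
time: 2.15
tool_pos: [544.9, 16.8, 62.4]
tcp_rot: [2.443, 1.56, 3.076]
contact_force: [1.0, -0.3, 1.1]
grip_width: 0.4
```

{"fn": "carry_out", "kwargs": {
  "rows": [
    [0,0,0,0],
    [0,0,0,0]
  ]
}}

```text
time: 2.32
tool_pos: [546.2, 17.1, 64.9]
tcp_rot: [2.462, 1.563, 3.096]
contact_force: [0.1, -0.4, -0.2]
grip_width: 0.5
```

{"fn": "carry_out", "kwargs": {
  "rows": [
    [-1,-1,-7,0],
    [-1,-1,-14,0],
    [-1,-1,-14,0],
    [-1,-1,-15,0],
    [-1,-1,-15,0],
    [-1,-1,-15,0]
  ]
}}

```text
time: 2.82
tool_pos: [545.2, 16.0, 49.9]
tcp_rot: [2.46, 1.563, 3.093]
contact_force: [-0.1, -0.6, -0.0]
grip_width: 0.4
```

{"fn": "carry_out", "kwargs": {
  "rows": [
    [0,0,-1,0],
    [0,0,-2,0],
    [0,0,-2,0],
    [0,0,-2,0]
  ]
}}

```text
time: 3.15
tool_pos: [545.2, 16.0, 47.9]
tcp_rot: [2.455, 1.563, 3.088]
contact_force: [0.0, -0.3, 1.6]
grip_width: 0.6
```

{"fn": "carry_out", "kwargs": {
  "rows": [
    [0,0,-1,0],
    [0,0,-2,0],
    [0,0,-2,0],
    [0,0,-2,0]
  ]
}}

```text
time: 3.48
tool_pos: [545.1, 16.2, 45.9]
tcp_rot: [2.434, 1.563, 3.068]
contact_force: [-0.7, 0.3, 1.8]
grip_width: 0.8
```

{"fn": "carry_out", "kwargs": {
  "rows": [
    [0,0,-1,0],
    [0,0,-1.5,0],
    [0,0,-1.5,0],
    [0,0,-1.5,0]
  ]
}}

```text
time: 3.82
tool_pos: [545.0, 16.3, 44.5]
tcp_rot: [2.412, 1.563, 3.045]
contact_force: [-2.1, 2.0, 3.4]
grip_width: 0.6
```

{"fn": "carry_out", "kwargs": {
  "rows": [
    [0,0,-1,0],
    [0,0,-1,0],
    [0,0,-1,0],
    [0,0,-1,0]
  ]
}}

```text
time: 4.15
tool_pos: [545.0, 16.4, 44.1]
tcp_rot: [2.41, 1.563, 3.043]
contact_force: [-2.6, 2.6, 9.3]
grip_width: 0.2
```

Corner B touched at about 48, dipped to 44.1 under about 3 N, then stopped with 9 N. I'll check the other corners for contrast, starting with C.

{"fn": "carry_out", "kwargs": {
  "rows": [
    [0,0,20,0],
    [0,0,50,0],
    [-5,-30,50,-7],
    [-10,-60,50,-14],
    [-15,-92.5,50,-21],
    [-15,-92.5,50,-28],
    [-15,-92.5,50,-35],
    [-15,-92.5,50,-42],
    [-15,-92.5,50,-49],
    [-15,-92.5,50,-56],
    [-15,-92.5,50,-63],
    [-15,-92.5,50,-70],
    [-15,-92.5,50,-77],
    [-15,-92.5,50,-84],
    [-15,-92.5,50,-90],
    [-15,-92.5,30,-90],
    [-15,-92.5,10,-90],
    [-15,-92.5,10,-90],
    [-15,-92.5,10,-90]
  ]
}}

```text
time: 5.73
tool_pos: [529.4, -76.2, 53.4]
tcp_rot: [2.706, 1.563, 1.769]
contact_force: [0.2, 0.9, -0.2]
grip_width: 0.5
```

{"fn": "carry_out", "kwargs": {
  "rows": [
    [0,0,0,0],
    [0,0,0,0]
  ]
}}

```text
time: 5.9
tool_pos: [530.1, -76.5, 54.3]
tcp_rot: [2.511, 1.564, 1.573]
contact_force: [-0.7, 0.6, 0.1]
grip_width: 0.1
```

{"fn": "carry_out", "kwargs": {
  "rows": [
    [0,0,-2,0],
    [0,0,-4.5,0],
    [0,0,-5,0],
    [0,0,-5,0]
  ]
}}

```text
time: 6.23
tool_pos: [530.0, -76.5, 49.3]
tcp_rot: [2.52, 1.564, 1.582]
contact_force: [-1.0, -1.2, -0.6]
grip_width: 0.0
```

{"fn": "carry_out", "kwargs": {
  "rows": [
    [0,0,-1,0],
    [0,0,-1.5,0],
    [0,0,-1.5,0],
    [0,0,-1.5,0]
  ]
}}

```text
time: 6.57
tool_pos: [530.2, -76.5, 48.1]
tcp_rot: [2.473, 1.564, 1.536]
contact_force: [-0.1, -0.1, 3.4]
grip_width: 0.7
```

{"fn": "carry_out", "kwargs": {
  "rows": [
    [0,0,-0.5,0],
    [0,0,-1,0],
    [0,0,-1,0],
    [0,0,-1,0]
  ]
}}

```text
time: 6.9
tool_pos: [530.2, -76.5, 48.0]
tcp_rot: [2.4, 1.564, 1.462]
contact_force: [-3.7, 0.5, 9.8]
grip_width: 0.2
```

Corner C is solid, with 9.8 N at 48.0 and no dip, so B is the rocking corner. Next is its shim, with the tab at about (514, 58), fingers tangential again.

{"fn": "carry_out", "kwargs": {
  "rows": [
    [0,0,20,0],
    [0,0,52,0],
    [-5,30,52,7],
    [-10,60,52,14],
    [-16,95,52,21],
    [-16,134.5,52,28],
    [-16,134.5,52,35],
    [-16,134.5,52,42],
    [-16,134.5,52,49],
    [-16,134.5,52,56],
    [-16,134.5,52,63],
    [-16,134.5,52,70],
    [-16,134.5,52,77],
    [-16,134.5,52,84],
    [-16,134.5,52,90],
    [-16,134.5,30,90],
    [-16,134.5,20,90],
    [-16,134.5,20,90],
    [-16,134.5,20,90]
  ]
}}

```text
time: 8.48
tool_pos: [513.6, 58.0, 67.4]
tcp_rot: [2.417, 1.562, 3.05]
contact_force: [0.6, 0.2, 0.4]
grip_width: 0.4
```

{"fn": "carry_out", "kwargs": {
  "rows": [
    [0,0,0,0],
    [0,0,0,0]
  ]
}}

```text
time: 8.65
tool_pos: [514.0, 58.0, 68.0]
tcp_rot: [2.41, 1.563, 3.043]
contact_force: [0.6, 0.0, -0.3]
grip_width: 0.4
```

```bash
python3 - <<'E'
from h import *
o=get_obs();print(o["tool_pos"],o["contact_force"]);P=wpose(o);im=capture("wrist")[:,:,::-1].copy()
for r,z,col in((85,48,(255,0,0)),(116,49,(0,255,255)),(126,54,(0,0,255))):
    p=proj("wrist",pts(r,z),P)[1];cv2.circle(im,tuple(int(v) for v in p.round()),3,col,1)
cv2.imwrite("pics/w2.png",im)
E
```

```text
[514.03404454  57.98784542  67.957131  ] [ 0.57366807  0.04894591 -0.30679001]
```

View pics/w2.png

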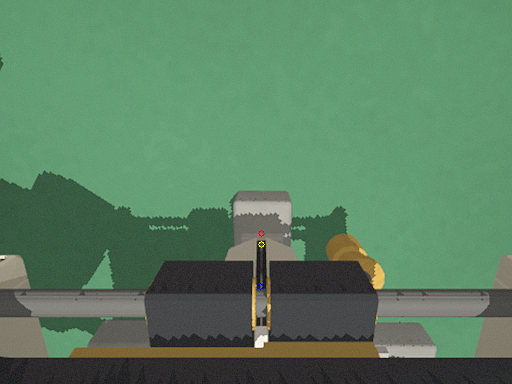

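The fingers are centred on ear B at (262,210) and the tailpiece at (355,260) is clear. Now pressing down.

{"fn": "carry_out", "kwargs": {
  "rows": [
    [0,0,-6,0],
    [0,0,-12,0],
    [0,0,-14,0],
    [0,0,-16,0],
    [0,0,-18,0],
    [-0.5,0.5,-20,0],
    [-0.5,0.5,-21,0],
    [-0.5,1,-22,0],
    [-0.5,1,-22,0]
  ]
}}

```text
time: 9.45
tool_pos: [513.0, 59.5, 45.9]
tcp_rot: [2.361, 1.562, 2.994]
contact_force: [-2.1, 1.7, 3.4]
grip_width: 0.3
```

{"fn": "carry_out", "kwargs": {
  "rows": [
    [0,0,-1.5,0],
    [0,0.5,-3,0],
    [-0.5,0.5,-4.5,0],
    [-0.5,0.5,-6,0],
    [-0.5,0.5,-7,0],
    [-0.5,0.5,-7,0]
  ]
}}

```text
time: 9.95
tool_pos: [512.4, 60.1, 38.7]
tcp_rot: [2.357, 1.561, 2.989]
contact_force: [-0.4, 0.7, 3.7]
grip_width: 0.2
```

{"fn": "carry_out", "kwargs": {
  "rows": [
    [0,0,-1,0],
    [0,0,-2,0],
    [0,0,-3,0],
    [0,0,-3,0]
  ]
}}

```text
time: 10.28
tool_pos: [512.3, 60.1, 35.4]
tcp_rot: [2.354, 1.561, 2.986]
contact_force: [0.0, 1.8, 3.3]
grip_width: 0.6
```

{"fn": "carry_out", "kwargs": {
  "rows": [
    [0,0,-1,0],
    [0,0,-2,0],
    [0,0,-2,0],
    [0,0,-2,0]
  ]
}}

```text
time: 10.62
tool_pos: [512.3, 60.2, 34.0]
tcp_rot: [2.34, 1.561, 2.972]
contact_force: [-3.1, 2.5, 10.7]
grip_width: 0.7
```

{"fn": "carry_out", "kwargs": {
  "rows": [
    [0,0,-1,0],
    [0,0,-1.5,0],
    [0,0,-1.5,0],
    [0,0,-1.5,0]
  ]
}}

```text
time: 10.95
tool_pos: [512.3, 60.2, 33.9]
tcp_rot: [2.342, 1.562, 2.975]
contact_force: [-6.1, 2.7, 17.8]
grip_width: 0.7
```

The shim is flat: z is 33.9 with a hard stop at 18 N. Letting go and backing off toward the robot for a look.

{"fn": "carry_out", "kwargs": {
  "rows": [
    [0,0,20,0],
    [0,0,60,0],
    [-20,20,100,0],
    [-50,40,130,0],
    [-80,70,130,0],
    [-100,110,130,0],
    [-100,150,130,0],
    [-100,180,130,0],
    [-100,180,130,0],
    [-100,180,130,0]
  ]
}}

```text
time: 11.78
tool_pos: [412.1, 241.7, 163.5]
tcp_rot: [2.398, 1.563, 3.035]
contact_force: [-0.3, -1.1, 0.1]
grip_width: 0.5
```

```bash
python3 - <<'E'
from h import *
o=get_obs();print(o["time"],o["tool_pos"],o["contact_force"])
s,t=(capture(n)[:,:,::-1] for n in("side","top"))
cv2.imwrite("pics/s3.png",s);cv2.imwrite("pics/t3.png",t)
R=lambda a:cv2.resize(a,(400,400),interpolation=cv2.INTER_CUBIC)
cv2.imwrite("pics/c3.png",np.hstack([R(t[130:230,225:325]),R(s[160:270,205:315])]))
d=np.abs(s.astype(int)-cv2.imread("pics/side0.png")).max(2)>40
for nm,(u,v) in dict(valve=(260,247),tail=(248,178),watch=(301,211),nut=(230,315),gasket=(306,293),reg=(190,135),driver=(250,131)).items(): print(nm,d[v-14:v+14,u-14:u+14].sum())
E
```

```text
11.7833 [412.08898323 241.65798836 163.53141661] [-0.30071425 -1.0889734   0.08131012]
valve 0
tail 0
watch 0
nut 0
gasket 0
reg 0
driver 0
```

View pics/c3.png

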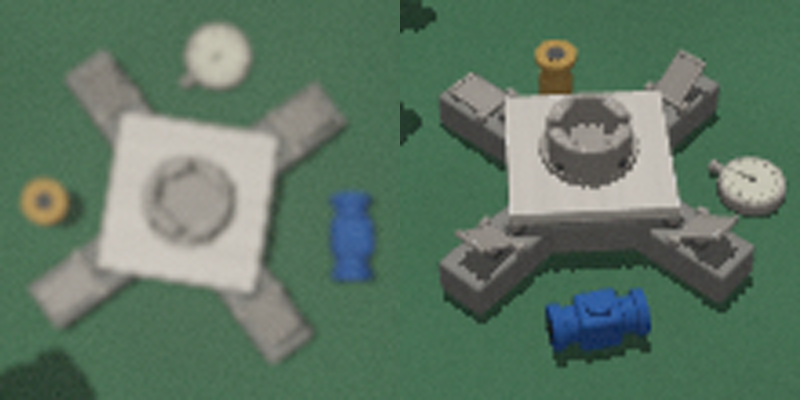

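The side crop shows shim B, at about (470,95) in the crop, flat on its ear. The other three shims still stand and nothing around them has moved. Handing in.

```bash
python3 -c "
from plant import *
close_job()"
```

```text
the job is handed in; nothing more can be done
```

The rocking corner is the one on the near-left diagonal, at about (545, 16) mm. Its shim is now pressed flat, and I handed the job in at about 12 s of the 51 s allowed.

- **Finding the corner:** That corner went from 48 to 44 mm under about 3 N, then stopped hard. I pressed one other corner for comparison, at about (530, -76) mm, and it held at 48.0 mm under 9.8 N. I did not press the remaining two, since only one corner can rock and the result was clear.
- **Pressing the shim:** I pressed it down until it stopped hard at 33.9 mm, where flat is 34 mm, with about 18 N. Then I let go and drew the arm well clear.
- **Last checks:** The final side picture shows that shim lying flat and the other three still standing. The seven things lying around show no change in the picture comparison. No check failed or disagreed. I did not press the corner again to test that the shim now props it.

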